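# Set out the anatomy shelf for the lesson

## Robot

A 7-joint arm with a two-finger parallel gripper is mounted at the origin on the work surface. World frame = base frame: x ahead of the robot, y to its left, z up, the work surface at z = 0. Lengths are in m, angles in rad, forces in N, time in s.
With the tool pointing down it reaches from about 0.4 to 0.9 m from the base axis. Payload 5.6 kg.
Tool frame: the origin (TCP) lies midway between the tips of the shut fingers; the grasp point (between the pads) lies 19 mm behind it; z points along the fingers, y is the line along which they close (so a half turn about z gives the same grasp; the last joint's range is limited). The gripper opens to 92 mm and grips with 3 to 60 N. Pads are 20 mm wide; open, the fingers measure 128 mm over their backs; the gripper's body (75 mm by 189 mm) begins 69 mm behind the grasp point.
Start: joints at [1.208, 0.468, -0.012, 1.603, 0.006, 1.071, -0.056], TCP at [0.204, -0.617, 0.215] pointing down, gripper open.
Joint ranges: [-2.53, 2.53], [-0.31, 2.02], [-1.57, 1.55], [0.28, 2.44], [-1.29, 4.43], [0.15, 1.84], [-2.92, 2.92]. Speed limits (rad/s): [2.57, 2.57, 3.14, 3.14, 3.14, 3.14, 3.14].

## Interface

Orientations are given as a 3x3 rotation matrix whose columns are the frame's x, y, z axes.
In Python, from station import env, effector, solver, viewer, workorder, search_frame, tip_of gives the robot as it stands. Calls block until the motion is done:
- env.reach(position, orientation): joint-space move of the TCP to a pose.
- env.movel(position, frame=None, rate=0.15): straight line of the TCP; frame=None keeps the orientation; rate is the mean speed in m/s.
- env.goto_joints(angles): joint-space move.
- effector.release() and effector.grasp(squeeze=None): open the fingers fully, or close them until they stop; squeeze is the grip in N (None keeps the last).
- env.pause(seconds).
- solver.inverse_kinematics(position, orientation): joint angles nearest the present ones, or None.
- env.sense(): the state.
- viewer.read_camera(name): name is "scene" or "top"; returns (picture, depth): 420x560x3 uint8, red, green, blue; 420x560 float32, m along the optical axis (not along the pixel's ray), 0 where there is no reading.
- viewer.camera_info(name): a dict with "intrinsics" (3x3 intrinsics, pixels), "eye" and "rotation" of the camera in the world. Camera axes: x right, y up, looking along -z (the intrinsics and any distortion apply to the point x, -y, -z); pixel columns grow to the right and rows downward; lengths in m; the calibration is good to about 2 mm. A picture is of the moment at which its call begins. camera_info takes no time and is no camera call.
A pose or a line that the arm cannot do raises env.PlanningError and nothing moves.
- workorder.finish_job(): hands the job in; it is judged then, once.
Trained networks look in the newest picture that a camera, given by its name, has taken for a name from the list of things; names that differ only in an ending like _2 or _b are one class to them, and where a whole thing is asked for, a point or a joint stands for the part that bears it (a point fixed in the world has none). Each returns a list of dicts, best first, with "score" (0 to 1); they miss things now and then, are a little off and sometimes report something else, mostly with a low value. They report only what shows in the picture. A call takes as long as a camera call. They do not tell look-alikes from the thing itself.
- search_frame(camera, name): "at" ([x, y, z] in m, in world coordinates, good to about 4 mm: the middle of the surface that is visible of it).
- tip_of(camera, name): "at" ([x, y, z] in m, in world coordinates, good to about 4 mm: a listed point, or the origin of a listed thing).
The state is a dict: "t": time; "joint_positions": joint angles; "joint_velocities": joint speeds; "tau": joint torques, N m; "ee_pos": TCP position; "tcp_rot": TCP orientation; "wrist_force": force on the tool from outside, world axes, zero at the start; "moment": the same for the moment, N m; "gripper_width": finger opening in m; "grasp_force": force on a finger pad.
Only numpy, scipy, OpenCV 4.12 (cv2) and the standard library are available. Lean on these libraries where they do the work, as an engineer would, in place of code of your own. Each camera call takes 0.05 s, during which the arm holds its last target. There are 200 camera calls.

## Task

Finish the display on top of the low ash shelf, front being the robot's side: stand the pink skin block on the grey mat in front of the hip bone, the muscle-fibre model on the mat between the two vertebrae, and the wooden riser on the mat behind the kidney, then lay the green thyroid flat on top of the riser so that it shows over the kidney. Set each upright in the middle of its mat with its long side along the mat's long side (either way round), and the thyroid in the middle of the riser. Let go of everything and do not shift the hip bone or the kidney, which are already in place.

Things in the scene. Friction and masses are not known exactly. Their poses are not given: they have to be found in the camera images.
- skin_block: loose pink plastic skin cross-section block in layers, hairs on top: 50 (x) x 84 (y) x 48 mm high (hairs to 54), 0.16 to 0.3 kg, upright on the table right of the shelf. Origin: centre of its underside; y its long axis, z up; grip across its 50 mm width (along x).
- muscle_model: loose red-brown muscle-fibre model, 0.15 to 0.27 kg, on the table right of the shelf: a lying bundle 42 mm thick, axis along y 29 mm above the underside, thick from y = -42 to +24 mm, fibre ends stepping out at +y; on a white base 50 (x) x 96 (y) x 8 mm, 50 mm high in all. Origin: centre of the base's underside, z up; grip the bundle along x.
- riser: loose pale ash wood riser, a small bridge: 12 mm top board on two end walls, open beneath along x; 60 (x) x 80 (y) x 50 mm high, 0.1 to 0.19 kg, on the table right of the shelf. Origin: centre of its underside at foot level; flat top 50 mm above it; y its long axis, z up; grip across its 60 mm (along x).
- thyroid: loose small green plastic thyroid, 38 to 68 g, flat on the table right of the shelf: two lobes along x joined by a bridge, 53 mm wide (y), 57 mm long (x), 22 mm high. Origin: on its underside midway between the lobes, z up; lobes thick from x = -28 to +16 mm, widest 11 mm above the underside; grip across both lobes (along y).
- mat_hip: grey rubber mat, 70 (x) x 104 (y) x 3 mm high, fixed on an ash board on the shelf top. Origin: centre of its underside, 108 mm above the table; x to the back, away from the robot; y its long axis, to the left. The mat in front of the hip bone (on the robot's side of it).
- mat_vertebrae: grey rubber mat, 70 (x) x 104 (y) x 3 mm high, fixed on an ash board on the shelf top. Origin: centre of its underside, 108 mm above the table; x to the back, away from the robot; y its long axis, to the left. The mat between the two vertebrae; their nearest edges are about 67 mm before and behind its centre, and they stand about 35 mm above the board.
- mat_kidney: grey rubber mat, 70 (x) x 104 (y) x 3 mm high, fixed on an ash board on the shelf top. Origin: centre of its underside, 108 mm above the table; x to the back, away from the robot; y its long axis, to the left. The mat behind the kidney (on the side away from the robot).
- hip_bone: cream plastic hip bone, reduced model, upright, broad wing facing front and back, on a white base 60 (x) x 90 (y) mm; 125 mm high, 90 mm wide, loose, 0.3 kg, already in place at the back of its ash board, its mat about 143 mm in front. Origin: centre of the base's underside; x to the back, z up. Do not shift it.
- kidney: bean-shaped brown-red plastic kidney lying on a white base 62 (x) x 100 (y) mm; 48 mm high, loose, 0.3 kg, already in place at the front of its ash board, its mat about 143 mm behind. Origin: centre of the base's underside; x to the back, z up. Do not shift it.
- vertebrae: fixed ash board, 276 (x) x 124 (y) x 8 mm, a cream vertebra at its front end and one at its back. Origin: centre of its underside, 100 mm above the table; x to the back, y left. The hip bone's and kidney's like boards lie beside it, 130 mm apart, in any order. The low ash shelf, clear sliding doors below, 280 x 410 x 100 mm high, is on the left of the table.
Mind the look-alikes: they are no part of the job. Several things look just like the thyroid: the one meant starts farthest to the robot's right.

How it is judged:
By the outcome, as a careful person would: the job done as asked, in the order asked, and still so for the second after the job is handed in, with the robot touching nothing.
It also fails if it takes over 112 s, if anything falls off the work surface, if the arm or the gripper's body presses on something with over 40 N, if the wrist force passes 120 N, or if a joint passes its speed limit or range.

## Working session

There is one attempt and no reset: what is moved stays moved. The work goes in short steps, each a Python script; the robot and the scene stay as the last script left them, time stands still between calls to the robot, and variables do not carry over. Pictures are saved under pics/ and viewed, at most 14 in all, crops included, and the job is handed in when it is done.

```bash
ls; mkdir -p pics; cat > h.py <<'E'
import numpy as np, cv2
from station import env, effector, solver, viewer, workorder, search_frame, tip_of
def cloud(name):
    p,d=viewer.read_camera(name); i=viewer.camera_info(name); K=np.array(i["intrinsics"])
    v,u=np.indices(d.shape); c=np.stack([(u-K[0,2])/K[0,0]*d,-(v-K[1,2])/K[1,1]*d,-d],-1)
    w=c@np.array(i["rotation"]).T+np.array(i["eye"]); w[d==0]=np.nan
    return p,w
def px(name,P):
    i=viewer.camera_info(name); K=np.array(i["intrinsics"])
    c=(np.array(P)-i["eye"])@np.array(i["rotation"]); return (K[0,0]*c[0]/-c[2]+K[0,2], K[1,1]*-c[1]/-c[2]+K[1,2])
def save(f,p): cv2.imwrite("pics/"+f,cv2.cvtColor(p,cv2.COLOR_RGB2BGR))
E
python3 - <<'E'
from h import *
for c in("scene","top"):
    p,w=cloud(c); save(c+"0.png",p); print({k:np.round(v,3).tolist() if not isinstance(v,str) else v for k,v in viewer.camera_info(c).items()}); np.save(c+"0.npy",w)
    for n in "skin_block muscle_model riser thyroid mat_hip mat_vertebrae mat_kidney hip_bone kidney vertebrae".split():
        for r in tip_of(c,n)[:5]: print(c,n,np.round(r["at"],3),round(r["score"],2),np.round(px(c,r["at"])))
print(env.sense()["t"])
E
```

```text
pics
{'intrinsics': [[426.51, 0.0, 283.97], [0.0, 426.51, 217.153], [0.0, 0.0, 1.0]], 'eye': [1.144, -0.335, 0.594], 'rotation': [[0.493, -0.506, 0.707], [0.87, 0.282, -0.405], [0.005, 0.815, 0.579]]}
scene skin_block [ 0.427 -0.319  0.001] 0.8 [113. 275.]
scene muscle_model [ 0.602 -0.314  0.   ] 0.86 [137. 335.]
scene muscle_model [0.466 0.084 0.106] 0.49 [296. 188.]
scene riser [ 0.431 -0.14   0.004] 0.66 [198. 247.]
scene thyroid [ 0.735  0.318 -0.004] 0.65 [456. 263.]
scene thyroid [ 0.599 -0.118  0.001] 0.58 [240. 294.]
scene thyroid [0.52  0.348 0.099] 0.44 [404. 173.]
scene mat_hip [0.465 0.086 0.106] 0.87 [297. 188.]
scene mat_hip [ 0.601 -0.317  0.   ] 0.16 [136. 335.]
scene mat_vertebrae [0.522 0.349 0.11 ] 0.96 [406. 169.]
scene hip_bone [0.606 0.093 0.11 ] 0.86 [337. 218.]
scene kidney [0.455 0.212 0.104] 0.71 [341. 173.]
scene vertebrae [0.517 0.346 0.098] 0.83 [403. 173.]
{'intrinsics': [[513.901, 0.0, 284.006], [0.0, 513.901, 217.903], [0.0, 0.0, 1.0]], 'eye': [0.272, 0.036, 1.304], 'rotation': [[-0.051, 0.978, -0.202], [-0.999, -0.05, 0.011], [0.001, 0.202, 0.979]]}
top skin_block [ 0.427 -0.319 -0.001] 0.69 [419. 255.]
top muscle_model [ 0.596 -0.314  0.003] 0.55 [411. 190.]
top riser [ 0.428 -0.134  0.003] 0.79 [347. 258.]
top thyroid [0.737 0.321 0.001] 0.75 [168. 151.]
top thyroid [ 0.601 -0.117  0.002] 0.68 [336. 192.]
top thyroid [ 0.293  0.204 -0.001] 0.64 [216. 319.]
top thyroid [ 0.43  -0.137  0.005] 0.29 [348. 257.]
top mat_hip [0.469 0.087 0.106] 0.93 [258. 240.]
top mat_vertebrae [0.519 0.35  0.108] 0.62 [146. 224.]
top mat_kidney [0.586 0.219 0.106] 0.9 [201. 194.]
top hip_bone [0.605 0.092 0.108] 0.66 [253. 184.]
top kidney [0.452 0.215 0.108] 0.66 [204. 249.]
top vertebrae [0.522 0.347 0.101] 0.72 [148. 224.]
1.1
```

View pics/top0.png

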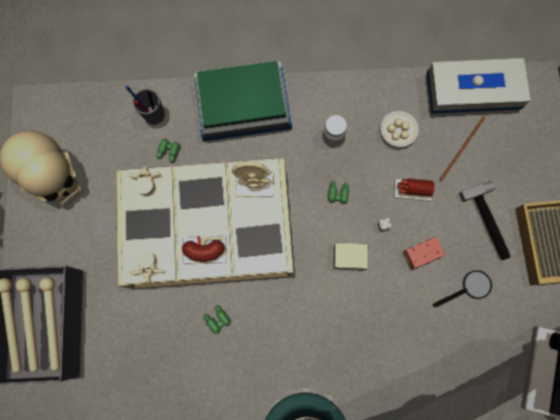

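View pics/scene0.png

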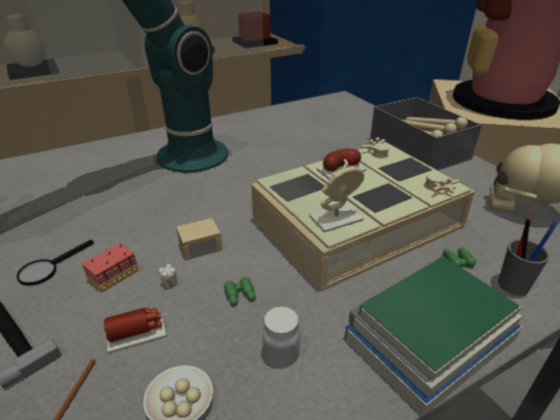

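The top view shows the mats at (148,224), (202,193) and (259,241). The skin block is at (425,252), the muscle at (415,188) and the riser at (351,256). There are three thyroids, at (168,151), (339,192) and (216,319). (339,192), at y=-0.117, is the farthest right (smallest y), so it is the one meant; next I'll enlarge it and fit the poses.

```bash
cat >> h.py <<'E'
def rect(P):
    (c,s,a)=cv2.minAreaRect((P[:,:2]*1000).astype(np.float32)); 
    if s[0]<s[1]: a+=90; s=s[::-1]
    a=(a+90)%180-90  # long side angle from world x
    return np.round([c[0]/1000,c[1]/1000],4),np.round(s,1),round(a,1)
def near(w,c,r,z0,z1):
    return (np.hypot(w[...,0]-c[0],w[...,1]-c[1])<r)&(w[...,2]>z0)&(w[...,2]<z1)
E
python3 - <<'E'
from h import *
p=cv2.cvtColor(cv2.imread("pics/top0.png"),cv2.COLOR_BGR2RGB); w=np.load("top0.npy"); ws=np.load("scene0.npy")
big=w.copy()
h=cv2.cvtColor(p,cv2.COLOR_RGB2HSV)
for n,c in dict(hip=(.468,.087),vert=(.52,.349),kid=(.586,.219)).items():
    m=near(w,c,.075,.09,.13)&(p.max(-1)<95); m=cv2.morphologyEx(m.astype(np.uint8),cv2.MORPH_OPEN,np.ones((3,3)))>0
    print(n,rect(w[m]),np.round(np.nanmedian(w[m],0),4),m.sum())
for n,c,z in(("skin",(.427,-.319),(.035,.07)),("riser",(.43,-.137),(.04,.07)),("musc",(.6,-.314),(.02,.07)),("muscbase",(.6,-.314),(.004,.07)),("thy",(.6,-.117),(.006,.04))):
    for k,W in(("top",w),("scene",ws)):
        P=W[near(W,c,.075,*z)]; print(n,k,rect(P),np.round(np.mean(P,0),4),len(P),np.round(np.percentile(P[:,2],95),4))
sh=w[(w[...,2]>.09)&(w[...,2]<.115)&(w[...,0]<.75)&(w[...,1]>-.05)&(w[...,1]<.5)]; print("shelf",rect(sh))
A=cv2.resize(p[150:280,300:460],(800,650))[:600]; 
s=cv2.cvtColor(cv2.imread("pics/scene0.png"),cv2.COLOR_BGR2RGB)[200:360,60:270]; s=cv2.resize(s,(787,600))
a=cv2.resize(p[165:220,310:365],(400,400)); b=cv2.resize(cv2.cvtColor(cv2.imread("pics/scene0.png"),cv2.COLOR_BGR2RGB)[265:320,212:267],(400,400)); save("crop.png",np.hstack([a,b]))
save("cs.png",A)
print([rect(W[near(W,(.6,-.117),.05,.012,.04)]) for W in(w,ws)])
E
```

```text
hip (array([0.4672, 0.0844]), array([97.6, 64.1]), -86.5) [0.4669 0.0847 0.112 ] 1111
vert (array([0.5199, 0.3444]), array([100.2,  65.7]), -88.9) [0.5195 0.3454 0.1118] 1122
kid (array([0.5887, 0.2177]), array([98.5, 66.7]), -86.6) [0.5887 0.2177 0.1118] 1083
skin top (array([ 0.4279, -0.3227]), array([85.4, 51.5]), -70.2) [ 0.4274 -0.321   0.0492] 714 0.0541
skin scene (array([ 0.4294, -0.3197]), array([85.1, 53.8]), -68.6) [ 0.4343 -0.3209  0.0452] 948 0.0482
riser top (array([ 0.4292, -0.1384]), array([78.7, 60.4]), 85.2) [ 0.4283 -0.1381  0.0509] 797 0.0551
riser scene (array([ 0.4289, -0.1365]), array([80. , 64.5]), 85.2) [ 0.4336 -0.1381  0.0479] 778 0.0502
musc top (array([ 0.5974, -0.3178]), array([90.9, 41.2]), 80.6) [ 0.5945 -0.3183  0.0447] 554 0.0531
musc scene (array([ 0.6015, -0.3156]), array([90.3, 38.5]), 83.9) [ 0.6072 -0.3192  0.0393] 1294 0.0488
muscbase top (array([ 0.6008, -0.3156]), array([145.9, 143.3]), -7.4) [ 0.5949 -0.3143  0.0266] 1061 0.0521
muscbase scene (array([ 0.6015, -0.3162]), array([96.6, 47.5]), 84.6) [ 0.6095 -0.3179  0.0293] 1909 0.0485
thy top (array([ 0.6025, -0.1201]), array([139.5, 139.2]), -62.8) [ 0.5968 -0.1223  0.0168] 399 0.0257
thy scene (array([ 0.6013, -0.121 ]), array([52.8, 52.4]), -10.7) [ 0.6023 -0.1221  0.0158] 507 0.0212
shelf (array([0.3596, 0.2023]), array([633.8, 424.2]), 4.6)
[(array([ 0.5995, -0.1228]), array([55.1, 52.5]), -7.4), (array([ 0.6004, -0.1207]), array([52.3, 51.1]), 79.3)]
```

View pics/crop.png

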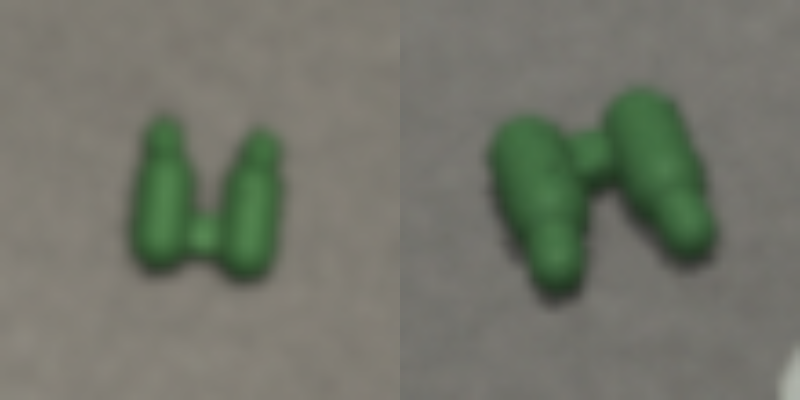

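View pics/cs.png

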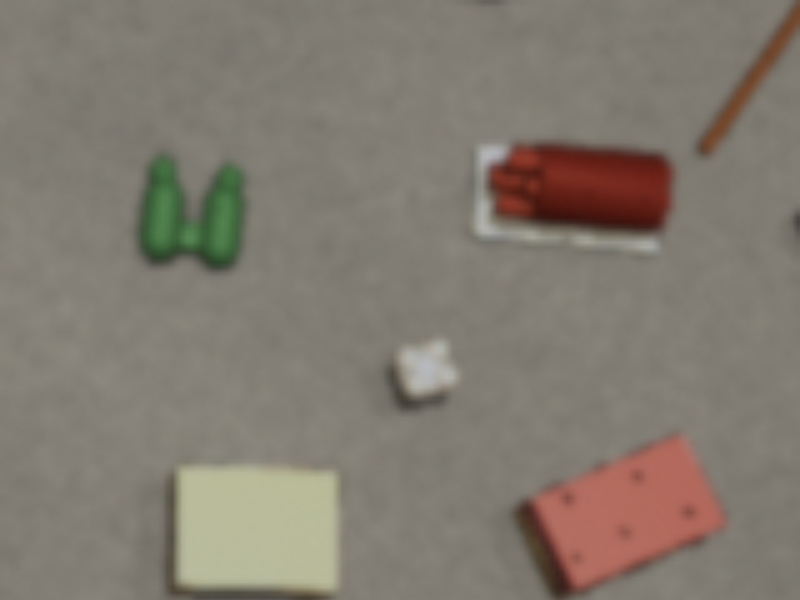

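The crop shows green two-lobed thyroids, and the one at (339,192) has its thin ends pointing up (+x), yaw about -10°. The wider crop shows the muscle with its fibre ends to the left (+y), plus the riser and the skin block. One more fit for shelf yaw and the vertebra gap, then I start moving.

```bash
python3 - <<'E'
from h import *
w=np.load("top0.npy"); ws=np.load("scene0.npy")
for W in(w,ws):
    m=(W[...,2]>.1)&(W[...,2]<.116)&(W[...,0]<.72)&(W[...,0]>.36)&(W[...,1]>0)&(W[...,1]<.45)
    m=cv2.morphologyEx(m.astype(np.uint8),cv2.MORPH_OPEN,np.ones((3,3)))>0
    print("shelf",rect(W[m]),m.sum())
p=cv2.cvtColor(cv2.imread("pics/scene0.png"),cv2.COLOR_BGR2RGB)
for n,c in dict(hip=(.468,.087),vert=(.52,.349),kid=(.586,.219)).items():
    m=near(ws,c,.075,.1,.125)&(p.max(-1)<80); m=cv2.morphologyEx(m.astype(np.uint8),cv2.MORPH_OPEN,np.ones((3,3)))>0
    if m.sum()>50: print(n,rect(ws[m]),m.sum())
# vertebra gap by y
V=np.vstack([w[near(w,(.52,.345),.16,.119,.16)],ws[near(ws,(.52,.345),.16,.119,.16)]])
t=np.radians(2.5); L=(V[:,:2]-[.5197,.345])@np.array([[np.cos(t),-np.sin(t)],[np.sin(t),np.cos(t)]])
L=L[abs(L[:,1])<.06]
for y in np.arange(-.06,.06,.01):
    s=(L[:,1]>=y)&(L[:,1]<y+.01); a=L[s,0]
    print(round(y,3),"front",np.round(np.sort(a[a<0])[-3:],3),"back",np.round(np.sort(a[a>0])[:3],3))
# reach check
def R(a): a=np.radians(a); y=np.array([np.cos(a),np.sin(a),0]); z=np.array([0,0,-1.]); return np.column_stack([np.cross(y,z),y,z])
for n,xy,a in(("skin",(.4285,-.321),20.5),("skinP",(.467,.085),2.5),("musc",(.6,-.316),-6),("muscP",(.52,.345),2.5),("ris",(.429,-.1375),-5),("risP",(.588,.2177),2.5),("thy",(.601,-.121),80),("thyP",(.588,.2177),92.5)):
    for aa in(a,a+180):
        print(n,aa,[None if q is None else np.round(q,2).tolist() for q in(solver.inverse_kinematics(np.array([*xy,z]),R(aa)) for z in(.02 if n[-1]!='P' else .13,.32))])
print(env.sense()["t"])
E
```

```text
shelf (array([0.5243, 0.2139]), array([404.6, 279.4]), -88.4) 14895
shelf (array([0.5238, 0.2176]), array([385.7, 278.8]), -88.5) 9370
hip (array([0.4683, 0.0867]), array([100. ,  66.6]), -85.6) 653
vert (array([0.5203, 0.347 ]), array([103.8,  69.6]), -88.2) 578
kid (array([0.5889, 0.2199]), array([101.8,  69.8]), -86.9) 821
-0.06 front [] back []
-0.05 front [] back []
-0.04 front [-0.113 -0.113 -0.112] back [0.113 0.113 0.114]
-0.03 front [-0.112 -0.112 -0.109] back [0.083 0.085 0.087]
-0.02 front [-0.076 -0.074 -0.072] back [0.072 0.073 0.074]
-0.01 front [-0.069 -0.068 -0.067] back [0.068 0.068 0.069]
0.0 front [-0.069 -0.068 -0.068] back [0.069 0.07  0.071]
0.01 front [-0.072 -0.071 -0.07 ] back [0.075 0.076 0.077]
0.02 front [-0.087 -0.087 -0.085] back [0.083 0.085 0.089]
0.03 front [-0.111 -0.111 -0.111] back [0.115 0.117 0.117]
0.04 front [-0.113] back []
0.05 front [] back []
skin 20.5 [[0.88, 0.6, -0.37, 1.98, 0.36, 0.62, 0.62], [0.97, 0.22, -0.46, 1.73, 0.1, 1.22, 0.85]]
skin 200.5 [[0.44, 0.57, 0.18, 2.01, -0.18, 0.58, -2.05], [0.53, 0.18, 0.06, 1.76, -0.01, 1.21, -2.19]
[... 667 characters left out ...]
0.06, -0.54, 1.9, 0.03, 1.19, 0.12]]
ris 175 [[0.1, 0.47, 0.16, 2.21, -0.16, 0.47, -2.85], None]
risP 2.5 [[0.26, 0.77, -0.99, 1.68, 0.71, 1.09, -0.91], [0.3, 0.57, -1.07, 1.49, 0.51, 1.38, -0.75]]
risP 182.5 [[0.39, 1.01, -1.33, 1.68, 1.02, 1.31, 2.04], [0.39, 0.72, -1.32, 1.48, 0.69, 1.47, 2.25]]
thy 80 [[0.6, 0.77, -0.64, 1.78, 0.61, 0.8, 1.06], [0.67, 0.42, -0.72, 1.54, 0.28, 1.29, 1.31]]
thy 260 [[0.23, 0.66, -0.11, 1.81, 0.11, 0.68, -1.69], [0.36, 0.34, -0.28, 1.56, 0.1, 1.26, -1.68]]
thyP 92.5 [[0.31, 0.83, -1.1, 1.68, 0.81, 1.15, 0.6], [0.3, 0.58, -1.08, 1.49, 0.51, 1.38, 0.81]]
thyP 272.5 [[0.04, 0.62, -0.63, 1.7, 0.43, 0.97, -2.27], [0.23, 0.51, -0.92, 1.49, 0.41, 1.34, -2.26]]
1.1
```

```bash
cat >> h.py <<'E'
def R(a): a=np.radians(a); y=np.array([np.cos(a),np.sin(a),0]); z=np.array([0,0,-1.]); return np.column_stack([np.cross(y,z),y,z])
def st(s):
    e=env.sense(); print(s,"t",round(e["t"],1),"w",round(e["gripper_width"]*1000,1),"F",np.round(e["wrist_force"],1),"ee",np.round(e["ee_pos"],4),"q7",round(e["joint_positions"][6],2))
def pick(xy,a,z,N,up=.30):
    env.reach(np.array([*xy,z+.09]),R(a)); env.movel(np.array([*xy,z]),rate=.15); effector.grasp(N); st("grip")
    env.movel(np.array([*xy,up]),rate=.25); st("lift")
def place(xy,a,z,hi=.30,h=.10):
    env.reach(np.array([*xy,hi]),R(a)); env.movel(np.array([*xy,z+.02]),rate=.2); env.movel(np.array([*xy,z]),rate=.05); st("down")
    effector.release(); env.movel(np.array([*xy,hi]),rate=.2); st("done")
def off(xy,yaw,dx,dy):
    t=np.radians(yaw); return np.array(xy)+[dx*np.cos(t)-dy*np.sin(t),dx*np.sin(t)+dy*np.cos(t)]
E
python3 - <<'E'
from h import *
for k,th in(("top",95),("scene",80)):
    w=np.load(k+"0.npy"); p=cv2.imread(f"pics/{k}0.png")
    for n,c in dict(hip=(.4675,.0855),vert=(.52,.3455),kid=(.5888,.2185)).items():
        m=near(w,c,.075,.1,.125)&(p.max(-1)<th); m=cv2.morphologyEx(m.astype(np.uint8),cv2.MORPH_OPEN,np.ones((3,3)))>0
        P=w[m][:,:2]; _,v=np.linalg.eigh(np.cov(P.T)); a=np.degrees(np.arctan2(v[1,1],v[0,1]))%180-90; print(k,n,np.round(P.mean(0),4),round(a,2))
pick((.4285,-.3213),20.5,.015,40)
E
```

```text
top hip [0.4669 0.0844] 3.22
top vert [0.5197 0.345 ] 0.25
top kid [0.5886 0.2178] 3.2
scene hip [0.4679 0.0868] 2.78
scene vert [0.5215 0.3451] 2.36
scene kid [0.59   0.2184] 3.96
grip t 4.0 w 49.6 F [-0.6  0.2  0.7] ee [ 0.4285 -0.3213  0.0151] q7 0.63
lift t 5.3 w 49.7 F [ 0.5 -0.6 -2.7] ee [ 0.4277 -0.3208  0.2985] q7 0.83
```

```bash
python3 - <<'E'
from h import *
place((.4675,.0856),2.5,.127)
m=off((.6010,-.316),-6,0,-.028)
pick(m,-6,.010,45)
E
```

```text
down t 8.3 w 49.7 F [-0.  -0.4 -3.3] ee [0.4673 0.0857 0.1267] q7 -0.56
done t 10.1 w 92.0 F [0.6 0.5 0.2] ee [0.4668 0.0853 0.299 ] q7 -0.34
grip t 13.4 w 41.0 F [-3.1 -0.7  2.5] ee [ 0.5973 -0.3441  0.0099] q7 0.05
lift t 14.7 w 41.0 F [-0.9  0.5 -2.7] ee [ 0.5973 -0.3436  0.2982] q7 0.17
```

```bash
python3 - <<'E'
from h import *
p,w=cloud("scene"); q,wt=cloud("top"); np.save("t1.npy",wt); np.save("s1.npy",w)
save("v1.png",np.hstack([cv2.resize(p[80:380,50:350],(400,400)),cv2.resize(q[120:320,100:300],(400,400))]))
for k,W in(("top",wt),("scene",w)):
    print(k,rect(W[near(W,(.4675,.0856),.07,.145,.175)]),rect(W[near(W,(.4675,.0856),.07,.125,.175)]))
    B=W[near(W,(.597,-.315),.08,.22,.31)]; print(len(B))
E
```

```text
top (array([0.4685, 0.0841]), array([84., 52.]), -88.1) (array([0.4685, 0.0841]), array([84., 52.]), -88.1)
324
scene (array([0.4685, 0.0868]), array([85.9, 52.6]), -87.9) (array([0.4686, 0.0866]), array([86.4, 52.7]), -87.9)
1310
```

View pics/v1.png

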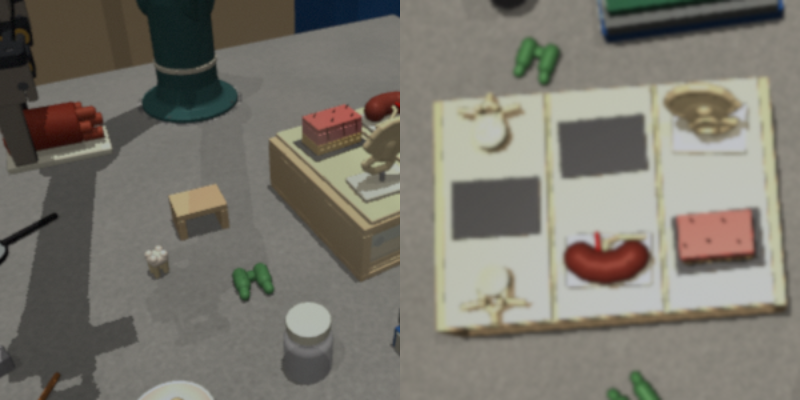

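The skin block is centred on its mat (right panel, ~(715,235)), and the muscle hangs level in the gripper (left panel, ~(60,130)).

```bash
python3 - <<'E'
from h import *
place(off((.5202,.3455),2.5,0,-.028),2.5,.122,hi=.31)
pick((.429,-.1375),-5,.025,35)
q,w=cloud("top"); p,ws=cloud("scene"); np.save("t2.npy",w)
for k,W in(("top",w),("scene",ws)):
    print(k,rect(W[near(W,(.5202,.3455),.06,.135,.18)]),rect(W[near(W,(.5202,.3455),.06,.1145,.18)]))
save("v2.png",np.hstack([cv2.resize(p[110:260,280:480],(533,400)),cv2.resize(q[160:290,105:200],(262,400))]))
E
```

```text
down t 18.7 w 40.9 F [-0.8 -0.1 -2. ] ee [0.5213 0.3176 0.1218] q7 -1.03
done t 20.7 w 92.2 F [ 0.3  0.2 -0.8] ee [0.521  0.3169 0.3088] q7 -0.9
grip t 23.9 w 59.6 F [-1.6  0.   4.6] ee [ 0.429  -0.1378  0.0253] q7 -0.47
lift t 25.1 w 60.2 F [-0.1  0.6 -1.1] ee [ 0.4281 -0.1373  0.2988] q7 0.01
top (array([0.521 , 0.3434]), array([91.2, 41.4]), -86.5) (array([0.5137, 0.3412]), array([98.3, 80.4]), -87.2)
scene (array([0.5284, 0.3438]), array([92.7, 39.3]), 83.4) (array([0.523 , 0.3444]), array([98.9, 49.6]), -89.5)
```

View pics/v2.png

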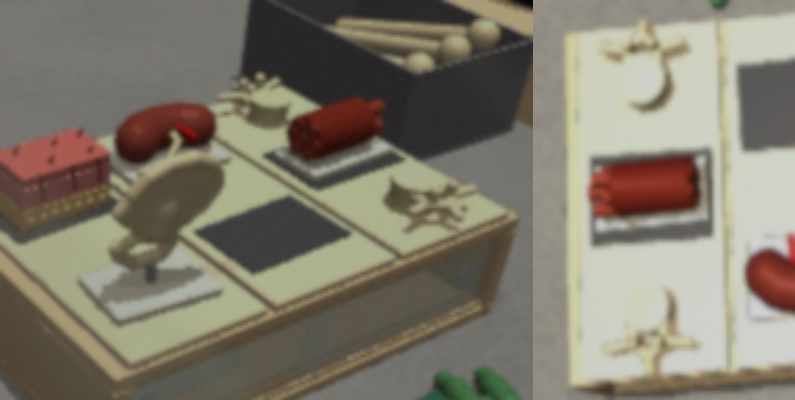

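The muscle stands on its mat between the vertebrae (right panel, ~(650,185)), and neither vertebra nor the other pieces were touched. Next I place the riser and pick the thyroid.

```bash
python3 - <<'E'
from h import *
place((.589,.2185),2.5,.137,hi=.32)
p,ws=cloud("scene"); q,w=cloud("top")
for k,W in(("top",w),("scene",ws)): print(k,rect(W[near(W,(.589,.2185),.062,.152,.175)]))
save("v3.png",np.hstack([cv2.resize(p[110:260,280:480],(533,400)),cv2.resize(q[160:290,155:250],(262,400))]))
for k in("scene","top"): print([np.round(r["at"],3) for r in tip_of(k,"thyroid")])
pick((.6008,-.1210),80,.003,15,up=.32)
E
```

```text
down t 28.2 w 59.9 F [-0.5  0.6 -1. ] ee [0.5889 0.2184 0.1365] q7 -0.89
done t 29.9 w 91.9 F [-0.1 -0.2  0.1] ee [0.5886 0.218  0.3187] q7 -0.77
top (array([0.5669, 0.2139]), array([63.5, 61.7]), 52.8)
scene (array([0.5894, 0.22  ]), array([83.7, 61.1]), -87.4)
[array([ 0.736,  0.321, -0.001]), array([ 0.6  , -0.119,  0.001]), array([0.467, 0.091, 0.106])]
[array([ 0.291,  0.203, -0.   ]), array([0.589, 0.221, 0.115]), array([ 0.605, -0.118, -0.   ])]
grip t 33.0 w 52.1 F [0.8 0.7 0.5] ee [ 0.6009 -0.121   0.0031] q7 0.76
lift t 34.4 w 52.6 F [ 0.7 -1.1 -1.6] ee [ 0.6002 -0.1212  0.3186] q7 0.97
```

View pics/v3.png

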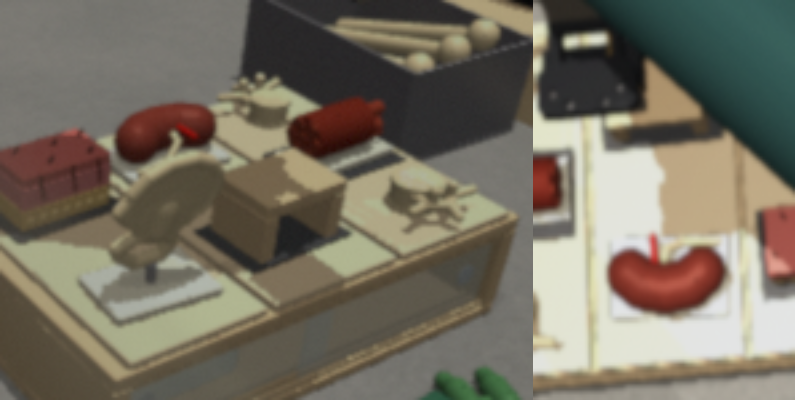

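The riser stands on its mat behind the kidney (left panel, ~(275,210)), centred to within a millimetre in the scene camera. The grip opening is 52 mm, so the thyroid is held.

```bash
python3 - <<'E'
from h import *
place((.589,.2185),92.5,.1652,hi=.33)
env.reach(np.array([.45,-.2,.35]),R(45)); st("away")
p,ws=cloud("scene"); q,w=cloud("top")
hs=[cv2.cvtColor(i,cv2.COLOR_RGB2HSV) for i in(q,p)]
for k,W,h in(("top",w,hs[0]),("scene",ws,hs[1])):
    g=(h[...,0]>40)&(h[...,0]<80)&(h[...,1]>90)
    print(k,"riser",rect(W[near(W,(.589,.2185),.065,.152,.175)]),"thy",rect(W[near(W,(.589,.2185),.06,.163,.2)&g]))
    print(" skin",rect(W[near(W,(.4675,.0856),.07,.145,.175)]),"musc",rect(W[near(W,(.5202,.3455),.06,.135,.18)]))
for n in("hip_bone","kidney"): print(n,[np.round(r["at"],3) for k in("scene","top") for r in tip_of(k,n)[:1]])
for n,c in(("hip",(.605,.092)),("kid",(.453,.213))):
    a=np.load("top0.npy"); 
    f=lambda W: np.round(np.mean(W[near(W,c,.06,.116,.26)],0),4)
    print(n,f(a),f(w),f(np.load("scene0.npy")),f(ws))
save("v4.png",np.hstack([cv2.resize(p[110:260,280:480],(450,400)),cv2.resize(q[150:290,110:300],(350,400))]))
E
```

```text
down t 37.1 w 52.3 F [-0.4  0.2 -0.8] ee [0.5889 0.2186 0.165 ] q7 0.57
done t 38.8 w 92.0 F [ 0.8 -0.6 -0.4] ee [0.5887 0.218  0.3287] q7 0.67
away t 40.5 w 91.9 F [ 0.2  0.3 -0.6] ee [ 0.4504 -0.1991  0.3501] q7 0.78
top riser (array([0.5901, 0.2164]), array([80.5, 60.7]), -87.5) thy (array([0.5849, 0.2143]), array([51.1, 49.7]), 2.2)
 skin (array([0.4686, 0.084 ]), array([83.8, 51.9]), -87.6) musc (array([0.521 , 0.3431]), array([90.9, 40.8]), -86.7)
scene riser (array([0.5898, 0.2194]), array([82.8, 61.2]), -87.9) thy (array([0.5909, 0.2155]), array([50.9, 47.5]), -87.3)
 skin (array([0.4684, 0.0864]), array([85.3, 51.6]), -87.6) musc (array([0.5292, 0.3437]), array([93.6, 39.4]), 81.6)
hip_bone [array([0.601, 0.094, 0.106]), array([0.604, 0.091, 0.105])]
kidney [array([0.45 , 0.216, 0.101]), array([0.452, 0.212, 0.109])]
hip [0.6026 0.0887 0.1683] [0.6023 0.0885 0.1679] [0.6127 0.0898 0.1798] [0.6127 0.0894 0.1802]
kid [0.4479 0.2071 0.1421] [0.4479 0.2074 0.1431] [0.4575 0.2049 0.1408] [0.4576 0.2049 0.1409]
```

View pics/v4.png

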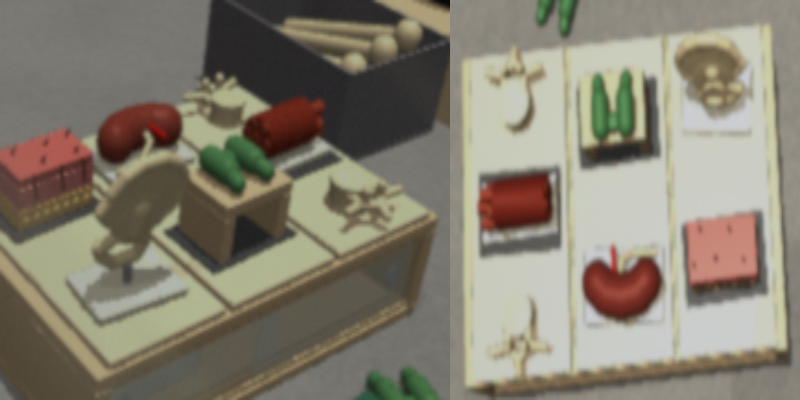

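All four pieces are placed: thyroid on the riser (right panel, ~(613,103)), riser, muscle and skin block. The hip bone and kidney have not moved. I'll check the thyroid's centring with a looser mask.

```bash
python3 - <<'E'
from h import *
for k in("top","scene"):
    p,W=cloud(k); f=p.astype(int); g=(f[...,1]>f[...,0]*1.15)&(f[...,1]>f[...,2]*1.1)
    m=near(W,(.589,.2185),.06,.15,.2); T=W[m&g]; R_=W[m&(W[...,2]<.175)]
    for n,P in(("thy",T),("all",R_)):
        L=(P[:,:2]-[.589,.2185])@np.array([[np.cos(.043),-np.sin(.043)],[np.sin(.043),np.cos(.043)]])
        print(k,n,len(P),np.round(np.percentile(L,[1,99],axis=0)*1000,1).tolist())
E
```

```text
top thy 375 [[-28.5, -28.0], [22.0, 21.4]]
top all 550 [[-29.2, -42.0], [31.1, 37.1]]
scene thy 386 [[-23.2, -27.7], [25.2, 18.9]]
scene all 673 [[-26.7, -39.7], [30.8, 38.1]]
```

```bash
python3 -c "
from h import *
print(workorder.finish_job())"
```

```text
the job is handed in; nothing more can be done
None
```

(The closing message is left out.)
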